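Show the brown clay sample

TASK

Slide the dark brown clay sample tile along its lane, out over the open front edge of the blue rack (the edge facing the robot), until about a third of its length overhangs, then grip it by the sides of the overhanging end and lay it flat on the small wooden stand, centred and lengthways along it. Do not let it fall, and leave the green tile where it is.

Things in the scene. Friction and masses are not known exactly. Their poses are not given: they have to be found in the camera images.
- tile_brown_center (a point): Centre (half-way up) of the dark brown sample tile, a flat fired-clay bar 120 mm long (its x axis), 56 mm wide (y), 10 mm thick (z), about 0.13 kg. It lies loose in one of the rack's two lanes, its x axis along the lane.
- tile_green_center (a point): Centre of the green sample tile, same size as the brown one, lying in the rack's other lane. Stays there.
- rack: Fixed blue block, 150 x 150 mm, origin at its underside's centre on the table; -x end is the front, facing the robot. Two lanes along x, open at both ends, centred at y = +35 and -35 mm, 60 mm wide, floor 45 mm above the table; the strips beside them are 10 mm high, level with the tiles, which so cannot be gripped in the lane. Both tiles start wholly on it. Space before and behind it is clear.
- stand_top (a point): Centre of the top face of the small fixed wooden stand: an upright block 60 mm long (x of this point) and 36 mm wide (y), top 60 mm above the table, narrower than the tile so that the fingers pass down beside it; its darker foot is 90 by 80 mm and 12 mm high.
Things that resemble listed ones, but are neither listed nor needed, are in the scene too. There is more than one size of the part that bears tile_brown_center; the job needs the middle-sized.

How it is judged:
By the outcome, as a careful person would: the job done as asked, in the order asked, and still so for the second after the job is handed in, with the robot touching nothing.
It also fails if it takes over 51 s, if anything falls off the work surface, if the arm or the gripper's body presses on something with over 40 N, if the wrist force passes 120 N, or if a joint passes its speed limit or range.

ROBOT

A 6-joint arm with a two-finger parallel gripper is mounted at the origin on the work surface. World frame = base frame: x ahead of the robot, y to its left, z up, the work surface at z = 0. Lengths are in mm, angles in rad, forces in N, time in s.
With the tool pointing down it reaches from about 300 to 825 mm from the base axis. Payload 5.4 kg.
Tool frame: the origin (TCP) lies on the centre line of the jaws, within the pads' length; the fingertips stand 22 mm ahead of it and the grasp point (between the pads) lies 3 mm ahead of it; y points along the fingers, x is the direction in which the jaws open and shut, and the axes are right-handed (so a half turn about y gives the same grasp; the last joint's range is limited). The gripper opens to 92 mm and grips with 3 to 60 N. Pads are 20 mm wide; open, the fingers measure 128 mm over their backs; the gripper's body (75 mm by 189 mm) begins 69 mm behind the grasp point.
Start: joints at [-1.441, 0.158, 1.597, -0, 1.386, -0.21], TCP at [191.623, -542.113, 236.601] pointing down, gripper open.
Joint ranges: [-2.91, 2.91], [-0.94, 2.29], [0.18, 2.7], [-1.29, 4.43], [0.17, 2.64], [-3, 3]. Speed limits (rad/s): [2.57, 2.57, 3.14, 3.14, 3.14, 3.14].

INTERFACE

Orientations are given as a unit quaternion [x, y, z, w].
In Python, from station import get_state, eyes, job gives the robot as it stands.
- The arm moves only by the tool jog_arm, never from a script. Its arguments are lists of equal length, an entry for each row: "dr": the turn, a rotation vector about the tool's x, y, z in rad, a list of three; "translation": the shift along the tool's x, y, z in m, a list of three; "fingers": the finger opening in m, from 0 to 0.0919. In form: {"dr": [[rx, ry, rz], ...], "translation": [[dx, dy, dz], ...], "fingers": [fingers, ...]}. A call has 1 to 20 rows; each row shifts and turns the commanded pose from where the row before left it, along the tool's axes as they then stand; what a row does not reach is not made up. A row lasts 1/10 s, in which the tool goes at most 50 mm and 8.59 degrees, less where a joint would pass 70% of its speed; a pose out of reach is approached as far as the arm can. A call is refused whole if a number of a shift passes 0.05 or a number of a turn 0.15, either way. A call with a gripper value outside its range is refused whole. The fingers move at their own pace and stop on an object; "force" is the grip in N (left out, the last holds). Time passes only in rows, so rows that do not move let the fingers close. It gives the time, the measured TCP pose, the force and the opening at its end, in the units of the state.
- get_state(): the state, without advancing time (a new reading comes with each control period).
- eyes.snapshot(name): name is "scene" or "top" or "wrist"; returns (picture, depth): 400x640x3 uint8, blue, green, red; 400x640 float32, mm along the optical axis (not along the pixel's ray), 0 where there is no reading.
- eyes.get_calibration(name): a dict with "vfov" (degrees; the focal length in pixels is half the picture's height over the tangent of half this angle, whatever the lens; pixels are square), "cx", "cy" (the principal point, pixels), "cam_to_world" (4x4, takes a point from camera to world coordinates). Camera axes: x right, y up, looking along -z (the intrinsics and any distortion apply to the point x, -y, -z); pixel columns grow to the right and rows downward; lengths in mm; the calibration is good to about 2 mm. The wrist camera is an equidistant fisheye: a pixel r from the principal point sees the ray r / f radians off the axis. A picture is of the moment at which its call begins: read the wrist's pose just before it. get_calibration takes no time and is no camera call; for the wrist camera it gives the pose at the moment of the call.
- job.sign_off(): hands the job in, once; it reports no verdict.
The state is a dict: "clock": time; "q": joint angles; "qvel": joint speeds; "joint_efforts": joint torques, N m; "eef_pos": TCP position; "ee_rot": TCP orientation; "ft_force": force on the tool from outside, world axes, zero at the start; "moment": the same for the moment, N m; "grip_width": opening from 0.0 (shut) to 1.0 (fully open).
Only numpy, scipy, OpenCV 4.12 (cv2) and the standard library are available. Lean on these libraries where they do the work, as an engineer would, in place of code of your own. Each camera call takes 0.05 s, during which the arm holds its last target.

## Working session

There is one attempt and no reset: what is moved stays moved. The work goes in short steps, Python scripts to look and compute and a tool call to move; the robot and the scene stay as the last step left them, time stands still between calls to the robot, and variables do not carry over. Pictures are saved under pics/ and viewed, and the job is handed in when it is done.

Besides the shell and the picture viewer there is one more tool, called after ">>>" in YAML: its name, and indented under it one key for each argument. jog_arm: Moves the arm, as the interface text tells. Its arguments: {"type":"object","properties":{"dr":{"type":"array","items":{"type":"array","items":{"type":"number"}}},"translation":{"type":"array","items":{"type":"array","items":{"type":"number"}}},"fingers":{"type":"array","items":{"type":"number"}},"force":{"type":"number"}},"required":["dr","translation","fingers"]}

```bash
mkdir -p pics; ls
python3 - <<'E'
from station import get_state, eyes, job
import cv2,numpy as np
print(get_state())
for n in ["scene","top"]:
    p,d=eyes.snapshot(n); cv2.imwrite(f"pics/{n}0.png",p); np.save(f"pics/{n}0.npy",d)
    c=eyes.get_calibration(n); print(n,c, (d==0).mean())
E
```

```text
pics
{'clock': 0.0, 'q': array([-1.44113364e+00,  1.59057785e-01,  1.59820189e+00, -2.74651741e-06,
        1.38618379e+00, -2.10090047e-01]), 'qvel': array([-1.23669310e-03, -1.51768851e-03, -3.72377847e-04,  4.74559136e-05,
       -2.06358150e-04,  1.51324310e-03]), 'joint_efforts': array([-1.00095858e-03, -3.85578310e+01, -3.22111166e+01,  6.99473731e-02,
        3.78315453e-02, -1.32464479e-04]), 'eef_pos': array([ 191.53006988, -541.55663837,  235.62916438]), 'ee_rot': array([-0.57685266,  0.4087167 , -0.40782784,  0.57781323]), 'ft_force': array([ 0.54231861,  0.10480641, -0.35110748]), 'moment': array([-0.00132072,  0.01109225, -0.0088484 ]), 'grip_width': 1.0011071218972258}
scene {'vfov': 52.001401021403154, 'cx': 321.6411549338435, 'cy': 196.74311355600807, 'cam_to_world': array([[-5.05629037e-01, -7.51922600e-01,  4.23026809e-01,
         8.31966249e+02],
       [ 8.62750935e-01, -4.40495251e-01,  2.48243344e-01,
         1.84928188e+02],
       [-3.18480214e-04,  4.90485818e-01,  8.71449116e-01,
         6.77646893e+02],
       [ 0.00000000e+00,  0.00000000e+00,  0.00000000e+00,
         1.00000000e+00]])} 0.0039296875
top {'vfov': 48.01823002783237, 'cx': 321.2020504768961, 'cy': 197.04484527337993, 'cam_to_world': array([[ 5.00691237e-03,  9.93614851e-01, -1.12714055e-01,
         4.33463660e+02],
       [-9.99922806e-01,  3.69291042e-03, -1.18636067e-02,
        -1.90874884e+01],
       [-1.13716129e-02,  1.12764755e-01,  9.93556640e-01,
         8.86814087e+02],
       [ 0.00000000e+00,  0.00000000e+00,  0.00000000e+00,
         1.00000000e+00]])} 0.00400390625
```

View pics/top0.png

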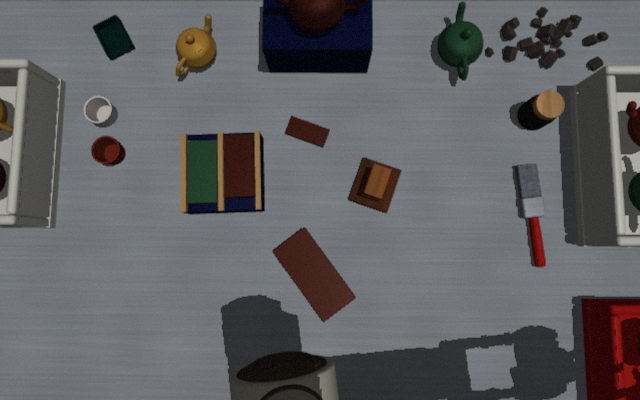

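View pics/scene0.png

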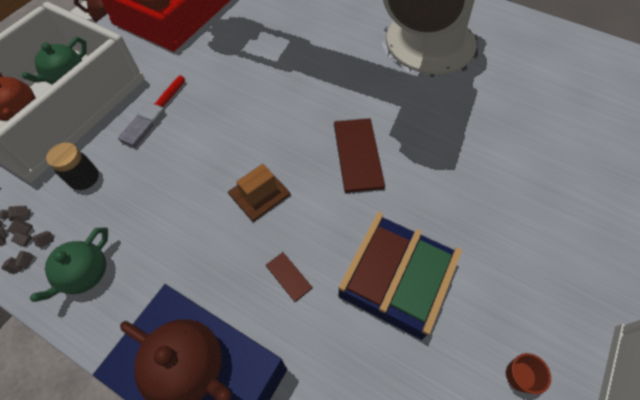

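Brown candidates in the top view: a small plate at (307,131), a large plate at (314,274), and the bar in the rack at (239,165). The rack one is middle-sized and lies in a lane, so it fits the description. Next I confirm it in a crop and measure.

```bash
cat > h.py <<'E'
import cv2,numpy as np
from station import get_state, eyes, job
def ray(n,uv,c=None):
    c=c or eyes.get_calibration(n); f=200/np.tan(np.radians(c["vfov"]/2))
    uv=np.atleast_2d(np.asarray(uv,float)); M=c["cam_to_world"]
    x=(uv[:,0]-c["cx"])/f; y=(uv[:,1]-c["cy"])/f
    if n=="wrist":
        r=np.hypot(x,y); s=np.where(r>1e-9,np.sin(r)/np.maximum(r,1e-9),1)
        d=np.c_[x*s,-y*s,-np.cos(r)]
    else: d=np.c_[x,-y,-np.ones(len(x))]
    return M[:3,3],d@M[:3,:3].T
def plane(n,uv,z,c=None):
    o,d=ray(n,uv,c); return o+d*((z-o[2])/d[:,2])[:,None]
def hsv(p): return cv2.cvtColor(p,cv2.COLOR_BGR2HSV)
def blob(mask,near):
    k,l,s,ce=cv2.connectedComponentsWithStats(mask.astype(np.uint8))
    i=l[near[1],near[0]]; 
    if i==0: i=1+np.argmin(np.hypot(*(ce[1:]-near).T))
    m=(l==i).astype(np.uint8); cs,_=cv2.findContours(m,cv2.RETR_EXTERNAL,cv2.CHAIN_APPROX_NONE)
    return m,max(cs,key=cv2.contourArea).reshape(-1,2)
def rect(n,cont,z,c=None):
    w=plane(n,cont,z,c)[:,:2].astype(np.float32)
    return cv2.minAreaRect(w)
E
python3 - <<'E'
from h import *
for n,b,m in [("top",(165,110,420,330),3),("scene",(220,100,480,350),3)]:
    p=cv2.imread(f"pics/{n}0.png"); h=hsv(p)
    x0,y0,x1,y1=b
    cv2.imwrite(f"pics/{n}0c.png",cv2.resize(np.clip(p[y0:y1,x0:x1].astype(float)*1.8,0,255).astype(np.uint8),None,fx=2.4,fy=2.4,interpolation=cv2.INTER_CUBIC))
    pts={"top":[(239,165),(307,131),(314,274),(200,170),(378,181),(365,195),(220,170),(245,209)],"scene":[(380,262),(290,275),(358,155),(425,275),(259,187),(250,178),(400,270),(420,325)]}[n]
    for q in pts: print(n,q,h[q[1],q[0]],p[q[1],q[0]], np.load(f"pics/{n}0.npy")[q[1],q[0]])
E
```

```text
top (239, 165) [  6 180  51] [15 22 51] 846.55035
top (307, 131) [  4 162  55] [20 25 55] 900.527
top (314, 274) [  5 142  70] [31 38 70] 862.6525
top (200, 170) [ 70 120  64] [44 64 34] 846.72125
top (378, 181) [ 13 167 104] [ 36  65 104] 834.61633
top (365, 195) [ 16 159  37] [14 26 37] 851.9996
top (220, 170) [ 17 132 149] [ 72 115 149] 846.4532
top (245, 209) [118 200  37] [37 10  8] 842.62787
scene (380, 262) [  6 143  84] [37 46 84] 654.8833
scene (290, 275) [  5 129  93] [46 54 93] 693.75726
scene (358, 155) [  6 156  77] [30 40 77] 809.1036
scene (425, 275) [ 69 101  88] [64 88 53] 645.333
scene (259, 187) [ 14 144  69] [30 48 69] 723.331
scene (250, 178) [ 14 163 130] [ 47  86 130] 727.6789
scene (400, 270) [ 18 124 169] [ 87 135 169] 647.51666
scene (420, 325) [114 155  69] [69 35 27] 617.70526
```

View pics/top0c.png

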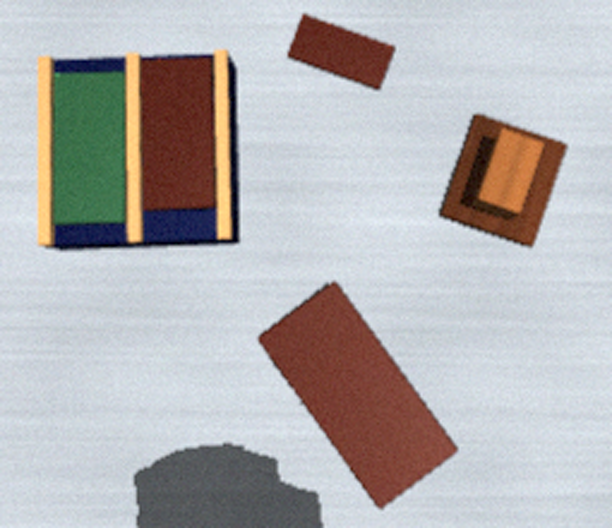

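View pics/scene0c.png

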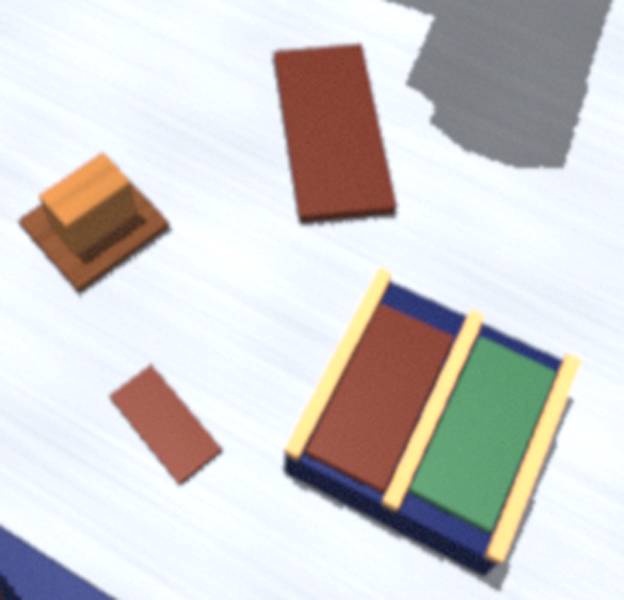

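The crops confirm it: the rack's right lane (crop (178,135)) holds the middle-sized brown bar, with green in the left lane. The loose small and large plates are decoys. The brown tile lies at the back of its lane, with about 25 mm of floor free in front.

Run:
```python
from h import *
for n,b,g,st,rk in [("top",(239,165),(200,170),(378,181),None),("scene",(380,262),(425,275),(256,178),None)]:
    p=cv2.imread(f"pics/{n}0.png"); p=cv2.bilateralFilter(p,5,25,5); h=hsv(p).astype(int); H,S,V=h[...,0],h[...,1],h[...,2]
    brown=((H<11)|(H>172))&(S>100)&(V>30); green=(H>50)&(H<90)&(S>70)
    org=(H>=9)&(H<=24)&(S>90)
    for nm,m,q,z in [("brown",brown,b,55),("green",green,g,55),("stand",org&(V>(80 if n=="top" else 95)),st,60),("strips",org&(V>110),(262,170) if n=="top" else (362,250),55),("strip2",org&(V>110),(220,170) if n=="top" else (400,270),55),("strip3",org&(V>110),(183,170) if n=="top" else (443,290),55)]:
        mm,c=blob(m,q); r=rect(n,c,z); print(n,nm,np.round(r[0],1),np.round(r[1],1),round(r[2],1))
        bx=cv2.boxPoints(r); print("   ",bx.round(0).tolist())
```

```text
top brown [588.2 147. ] [120.2  57.4] 2.5
    [[527.0, 173.0], [529.0, 116.0], [650.0, 121.0], [647.0, 178.0]]
top green [576.6 216.6] [120.3  55. ] 1.8
    [[516.0, 242.0], [517.0, 187.0], [638.0, 191.0], [636.0, 246.0]]
top stand [ 558.6 -113.9] [34.6 59.4] 71.2
    [[525.0, -121.0], [581.0, -140.0], [592.0, -107.0], [536.0, -88.0]]
top strips [580.2 111.5] [147.1   9.5] 2.3
    [[507.0, 113.0], [507.0, 104.0], [654.0, 110.0], [654.0, 119.0]]
top strip2 [577.2 180.7] [148.9   9.4] 1.8
    [[503.0, 183.0], [503.0, 174.0], [652.0, 178.0], [651.0, 188.0]]
top strip3 [574.1 251.4] [147.2   7.6] 2.3
    [[500.0, 252.0], [501.0, 245.0], [648.0, 250.0], [647.0, 258.0]]
scene brown [589.2 147.6] [120.   57.8] 2.5
    [[528.0, 174.0], [530.0, 116.0], [650.0, 121.0], [648.0, 179.0]]
scene green [577.2 217.1] [120.7  55.7] 1.9
    [[516.0, 243.0], [518.0, 187.0], [638.0, 191.0], [637.0, 247.0]]
scene stand [ 559.8 -112.3] [34. 59.] 70.7
    [[526.0, -119.0], [582.0, -138.0], [593.0, -106.0], [538.0, -87.0]]
scene strips [581.  112.7] [148.4   9.8] 2.4
    [[507.0, 115.0], [507.0, 105.0], [655.0, 111.0], [655.0, 121.0]]
scene strip2 [577.8 182.1] [148.9  10.5] 2.4
    [[503.0, 184.0], [504.0, 174.0], [652.0, 180.0], [652.0, 190.0]]
scene strip3 [574.9 251.7] [148.3  10.9] 2.4
    [[501.0, 254.0], [501.0, 243.0], [649.0, 249.0], [649.0, 260.0]]
```

```bash
cat >> h.py <<'E'
from scipy.spatial.transform import Rotation as R
def plan(pos,yaw=None,sgn=None):
    """tool-frame shift/turn from current pose to target TCP pos (mm), tool y down, tool x at world yaw"""
    s=get_state(); r=R.from_quat(s["ee_rot"]); M=r.as_matrix()
    if yaw is not None:
        x=np.array([np.cos(yaw),np.sin(yaw),0]); 
        y=np.array([0,0,-1.]); T=R.from_matrix(np.c_[x,y,np.cross(x,y)])
        rv=(r.inv()*T).as_rotvec()
    else: rv=np.zeros(3)
    d=np.array(pos)-s["eef_pos"]
    print("clk",round(s["clock"],2),"pos",s["eef_pos"].round(1),"dtool(mm)",(M.T@d).round(1),"turn",rv.round(4),"F",s["ft_force"].round(1),"grip",round(s["grip_width"]*92,1))
    return d
def heights(n,box,thr):
    d=np.load(f"pics/{n}0.npy")
E
python3 - <<'E'
from h import *
s=get_state(); print(R.from_quat(s["ee_rot"]).as_matrix().round(3))
# height map from both cams
for n in ["top","scene"]:
    d=np.load(f"pics/{n}0.npy"); vv,uu=np.mgrid[0:400,0:640]; o,r=ray(n,np.c_[uu.ravel(),vv.ravel()])
    P=o+r*d.reshape(-1,1); P=P[d.ravel()>0]
    def reg(x0,x1,y0,y1):
        m=(P[:,0]>x0)&(P[:,0]<x1)&(P[:,1]>y0)&(P[:,1]<y1); return P[m]
    for b in [(655,720,40,250),(700,720,0,80),(720,760,40,250),(400,500,-20,250),(400,600,-50,105),(380,640,-280,-50)]:
        q=reg(*b); 
        if len(q): print(n,b,"zmax",q[:,2].max().round(0),"z>30 xmin",q[q[:,2]>30][:,:].min(0).round(0) if (q[:,2]>30).any() else None)
yaw_l=np.radians(2.4);u=np.array([np.cos(yaw_l),np.sin(yaw_l)])
c=np.array([588.7,147.3]); rk=np.array([577.5,181.5])
print("tile s,t",(c-rk)@u,(c-rk)@[-u[1],u[0]])
pb=c+u*(60+10+12); print("behind",pb)
# options for tool x: lane-left (yaw+90) or lane-right (yaw-90)
for y in (yaw_l+np.pi/2,yaw_l-np.pi/2): plan([*pb,120],y)
E
```

```text
[[ 0.333 -0.     0.943]
 [-0.943  0.002  0.333]
 [-0.002 -1.     0.   ]]
top (655, 720, 40, 250) zmax 12.0 z>30 xmin None
top (700, 720, 0, 80) zmax 5.0 z>30 xmin None
top (720, 760, 40, 250) zmax 6.0 z>30 xmin None
top (400, 500, -20, 250) zmax 56.0 z>30 xmin [499. 216.  31.]
top (400, 600, -50, 105) zmax 58.0 z>30 xmin [504. 103.  31.]
top (380, 640, -280, -50) zmax 66.0 z>30 xmin [ 524. -139.   30.]
scene (655, 720, 40, 250) zmax 54.0 z>30 xmin [655. 110.  47.]
scene (700, 720, 0, 80) zmax 4.0 z>30 xmin None
scene (720, 760, 40, 250) zmax 4.0 z>30 xmin None
scene (400, 500, -20, 250) zmax 55.0 z>30 xmin [499. 246.  53.]
scene (400, 600, -50, 105) zmax 56.0 z>30 xmin [505. 104.  54.]
scene (380, 640, -280, -50) zmax 63.0 z>30 xmin [ 527. -139.   30.]
tile s,t 9.758028339568632 -34.63900811114798
behind [670.62807207 150.73380361]
clk 0.1 pos [ 191.6 -541.6  235.7] dtool(mm) [-492.9  116.8  682.4] turn [-2.4000e-03 -2.8437e+00  1.0000e-04] F [ 0.5 -0.4 -0. ] grip 91.9
clk 0.1 pos [ 191.6 -541.6  235.7] dtool(mm) [-492.9  116.8  682.4] turn [-1.000e-04  2.979e-01 -1.700e-03] F [ 0.5 -0.4 -0. ] grip 91.9
```

>>> jog_arm:
  dr:
    - [0,0.1,0]
    - [0,0.1,0]
    - [0,0.098,0]
    - [0,0,0]
    - [0,0,0]
    - [0,0,0]
    - [0,0,0]
    - [0,0,0]
    - [0,0,0]
    - [0,0,0]
    - [0,0,0]
    - [0,0,0]
    - [0,0,0]
    - [0,0,0]
    - [0,0,0]
    - [0,0,0]
    - [0,0,0]
    - [0,0,0]
    - [0,0,0]
    - [0,0,0]
  translation:
    - [0,0,0]
    - [0,0,0]
    - [0,0,0]
    - [-0.026,0,0.02]
    - [-0.026,0,0.02]
    - [-0.026,0,0.02]
    - [-0.026,0,0.02]
    - [-0.026,0,0.02]
    - [-0.026,0,0.02]
    - [-0.026,0,0.02]
    - [-0.026,0,0.02]
    - [-0.026,0,0.02]
    - [-0.026,0,0.02]
    - [-0.026,0,0.02]
    - [-0.026,0,0.02]
    - [-0.026,0,0.02]
    - [-0.026,0,0.02]
    - [-0.026,0,0.02]
    - [-0.026,0,0.02]
    - [-0.026,0,0.02]
  fingers: [0,0,0,0,0,0,0,0,0,0,0,0,0,0,0,0,0,0,0,0]
  force: 40

```text
clock: 2.1
eef_pos: [513.2, -84.9, 236.2]
ee_rot: [0.51, -0.49, 0.489, -0.51]
ft_force: [0.4, 0.3, -0.9]
grip_width: 0.003
```

Run:
```python
from h import *
plan([670.6,150.7,120],np.radians(-87.6))
```

```text
clk 2.1 pos [513.2 -84.9 236.2] dtool(mm) [-228.8  116.1  167.2] turn [ 0.0006  0.     -0.0003] F [ 0.4  0.3 -0.9] grip 0.3
```

>>> jog_arm:
  dr:
    - [0,0,0]
    - [0,0,0]
    - [0,0,0]
    - [0,0,0]
    - [0,0,0]
    - [0,0,0]
    - [0,0,0]
    - [0,0,0]
    - [0,0,0]
    - [0,0,0]
    - [0,0,0]
    - [0,0,0]
    - [0,0,0]
    - [0,0,0]
    - [0,0,0]
    - [0,0,0]
  translation:
    - [-0.023,0,0.017]
    - [-0.023,0,0.017]
    - [-0.023,0,0.017]
    - [-0.023,0,0.017]
    - [-0.023,0,0.017]
    - [-0.023,0,0.017]
    - [-0.023,0,0.017]
    - [-0.023,0,0.017]
    - [-0.022,0,0.016]
    - [-0.022,0,0.016]
    - [0,0.02,0]
    - [0,0.02,0]
    - [0,0.02,0]
    - [0,0.02,0]
    - [0,0.02,0]
    - [0,0,0]
  fingers: [0,0,0,0,0,0,0,0,0,0,0,0,0,0,0,0]

```text
clock: 3.7
eef_pos: [668.4, 148.4, 132.1]
ee_rot: [0.512, -0.491, 0.487, -0.508]
ft_force: [-0.5, -0.7, -0.4]
grip_width: 0.005
```

Run:
```python
from h import *
plan([670.6,150.7,70.5],np.radians(-87.6))
for n in ["wrist","scene"]:
    p,d=eyes.snapshot(n); cv2.imwrite(f"pics/{n}1.png",np.clip(p*1.6,0,255).astype(np.uint8)); np.save(f"pics/{n}1.npy",d)
```

```text
clk 3.7 pos [668.4 148.4 132.1] dtool(mm) [-2.2 61.6  2.8] turn [ 0.008  -0.0001  0.    ] F [-0.5 -0.7 -0.4] grip 0.4
```

View pics/wrist1.png

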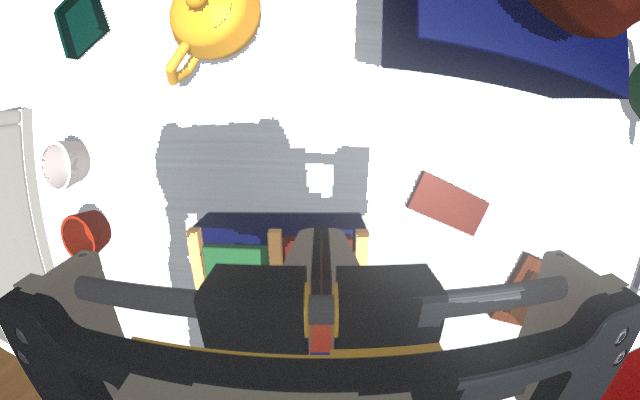

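View pics/scene1.png

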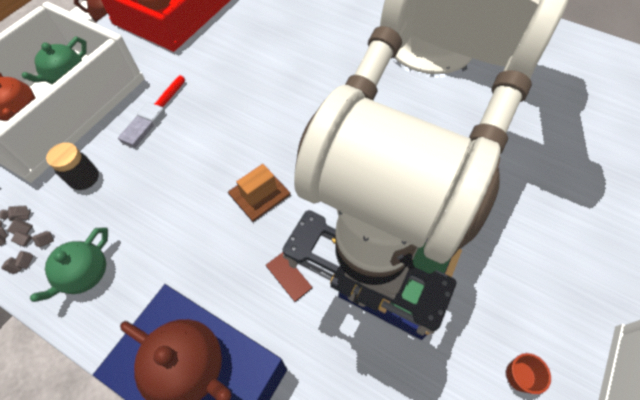

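>>> jog_arm:
  dr:
    - [0,0,0]
    - [0.004,0,0]
    - [0,0,0]
    - [0,0,0]
    - [0,0,0]
  translation:
    - [-0.002,0.018,0.003]
    - [0,0.018,0]
    - [0,0.018,0]
    - [0,0.007,0]
    - [0,0,0]
  fingers: [0,0,0,0,0]

```text
clock: 4.3
eef_pos: [673.2, 150.6, 73.8]
ee_rot: [-0.51, 0.489, -0.49, 0.511]
ft_force: [-0.7, -1.1, 0.6]
grip_width: 0.006
```

Run:
```python
from h import *
plan([670.6,150.7,70.5],np.radians(-87.6))
```

```text
clk 4.3 pos [673.2 150.6  73.8] dtool(mm) [-0.2  3.3 -2.6] turn [-0.0011 -0.0001  0.    ] F [-0.7 -1.1  0.6] grip 0.5
```

>>> jog_arm:
  dr:
    - [0,0,0]
    - [0,0,0]
    - [0,0,0]
    - [0,0,0]
    - [0,0,0]
    - [0,0,0]
    - [0,0,0]
    - [0,0,0]
    - [0,0,0]
    - [0,0,0]
    - [0,0,0]
    - [0,0,0]
    - [0,0,0]
    - [0,0,0]
    - [0,0,0]
    - [0,0,0]
  translation:
    - [0,0.003,0]
    - [0,0,0]
    - [0,0,-0.005]
    - [0,0,-0.005]
    - [0,0,-0.005]
    - [0,0,-0.005]
    - [0,0,-0.005]
    - [0,0,-0.005]
    - [0,0,-0.005]
    - [0,0,-0.005]
    - [0,0,-0.005]
    - [0,0,-0.005]
    - [0,0,-0.004]
    - [0,0,-0.003]
    - [0,0,-0.003]
    - [0,0,0]
  fingers: [0,0,0,0,0,0,0,0,0,0,0,0,0,0,0,0]

```text
clock: 5.9
eef_pos: [613.6, 148.2, 72.1]
ee_rot: [-0.51, 0.489, -0.49, 0.511]
ft_force: [-0.4, -0.0, 0.7]
grip_width: 0.006
```

Run:
```python
from h import *
plan([593,147.1,70.5],np.radians(-87.6))
for n in ["top","scene"]:
    p,d=eyes.snapshot(n); cv2.imwrite(f"pics/{n}2.png",p)
    x0,y0,x1,y1={"top":(160,110,360,260),"scene":(280,100,480,350)}[n]
    cv2.imwrite(f"pics/{n}2c.png",cv2.resize(np.clip(p[y0:y1,x0:x1]*1.7,0,255).astype(np.uint8),None,fx=2.4,fy=2.4))
```

```text
clk 5.9 pos [613.6 148.2  72.1] dtool(mm) [  0.2   1.6 -20.6] turn [-0.0029 -0.     -0.    ] F [-0.4 -0.   0.7] grip 0.6
```

View pics/top2c.png

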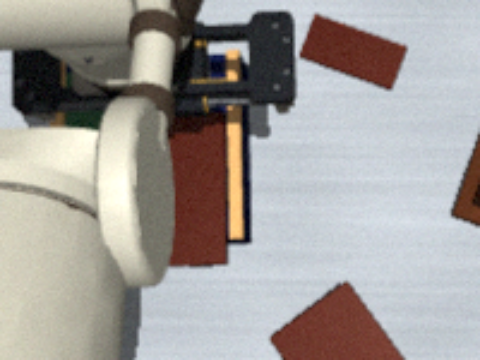

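View pics/scene2c.png

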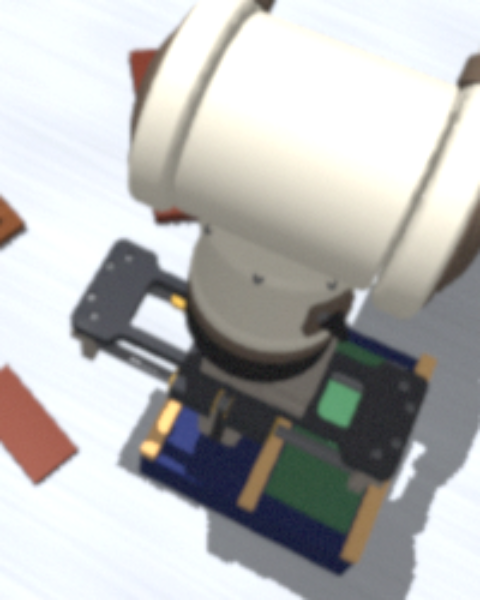

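The brown tile's front end is at top pixel row ~220 and the strip end at row ~210, so it overhangs about 19 mm. That matches the TCP travel. I push another 21 mm.

>>> jog_arm:
  dr:
    - [0,0,0]
    - [0,0,0]
    - [0,0,0]
    - [0,0,0]
    - [0,0,0]
    - [0,0,0]
    - [0,0,0]
    - [0,0,0]
  translation:
    - [0,0,-0.004]
    - [0,0,-0.004]
    - [0,0,-0.004]
    - [0,0,-0.004]
    - [0,0,-0.003]
    - [0,0,-0.002]
    - [0,0,0]
    - [0,0,0]
  fingers: [0,0,0,0,0,0,0,0]

```text
clock: 6.8
eef_pos: [593.2, 147.3, 72.3]
ee_rot: [-0.509, 0.489, -0.49, 0.511]
ft_force: [0.4, -1.3, -0.4]
grip_width: 0.006
```

Run:
```python
from h import *
plan([593,147.1,70.5],np.radians(-87.6))
```

```text
clk 6.8 pos [593.2 147.3  72.3] dtool(mm) [ 0.1  1.8 -0.2] turn [-0.0038 -0.0001  0.    ] F [ 0.4 -1.3 -0.4] grip 0.5
```

>>> jog_arm:
  dr:
    - [0,0,0]
    - [0,0,0]
    - [0,0,0]
    - [0,0,0]
    - [0,0,0]
    - [0,0,0]
    - [0,0,0]
    - [0,0,0]
    - [0,0,0]
    - [0,0,0]
    - [0,0,0]
    - [0,0,0]
    - [0,0,0]
    - [0,0,0]
  translation:
    - [0,0,0.006]
    - [0,-0.02,0]
    - [0,-0.02,0]
    - [0,-0.02,0]
    - [0,-0.02,0]
    - [0,0,-0.02]
    - [0,0,-0.025]
    - [0,0,-0.025]
    - [0,0,-0.025]
    - [0,0,-0.025]
    - [0,0,-0.025]
    - [0,0,-0.025]
    - [0,0,-0.02]
    - [0,0,0]
  fingers: [0,0,0,0,0,0.0919,0.0919,0.0919,0.0919,0.0919,0.0919,0.0919,0.0919,0.0919]

```text
clock: 8.2
eef_pos: [407.8, 139.7, 151.4]
ee_rot: [-0.51, 0.489, -0.49, 0.511]
ft_force: [0.8, 0.4, 0.1]
grip_width: 0.766
```

Run:
```python
from h import *
plan([593,147.1,70.5],np.radians(-87.6))
for n in ["top","scene","wrist"]:
    p,d=eyes.snapshot(n); cv2.imwrite(f"pics/{n}3.png",p)
    x0,y0,x1,y1={"top":(160,110,360,260),"scene":(280,100,480,350),"wrist":(0,0,640,400)}[n]
    k=1 if n=="wrist" else 2.4
    cv2.imwrite(f"pics/{n}3c.png",cv2.resize(np.clip(p[y0:y1,x0:x1]*1.7,0,255).astype(np.uint8),None,fx=k,fy=k))
```

```text
clk 8.2 pos [407.8 139.7 151.4] dtool(mm) [  0.4  81.5 185.1] turn [-0.0032  0.0003 -0.    ] F [0.8 0.4 0.1] grip 70.5
```

View pics/top3c.png

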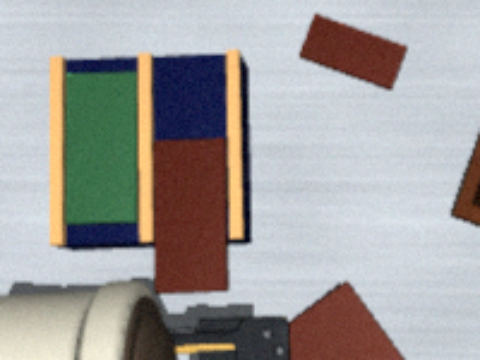

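View pics/scene3c.png

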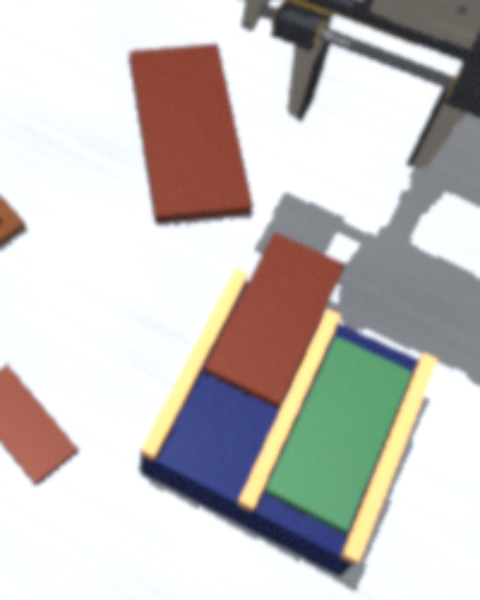

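View pics/wrist3c.png

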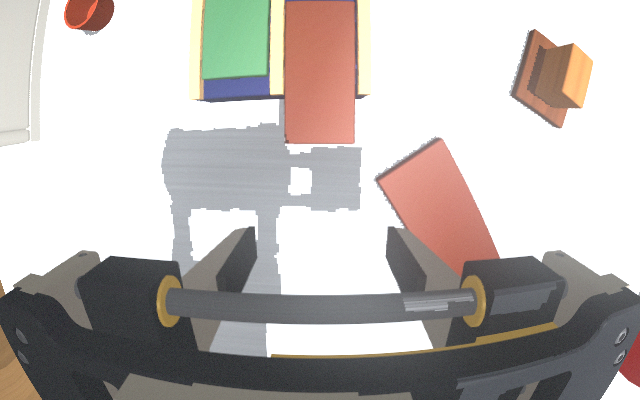

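Run:
```python
from h import *
for n,b,g,L in [("top",(239,200),(200,170),(314,274)),("scene",(395,230),(440,280),(358,155))]:
    p=cv2.imread(f"pics/{n}3.png"); p=cv2.bilateralFilter(p,5,25,5); h=hsv(p).astype(int); H,S,V=h[...,0],h[...,1],h[...,2]
    brown=((H<11)|(H>172))&(S>100)&(V>30); green=(H>50)&(H<90)&(S>70)
    for nm,m,q,z in [("brown",brown,b,55),("green",green,g,55)]:
        mm,c=blob(m,q); r=rect(n,c,z); print(n,nm,np.round(r[0],1),np.round(r[1],1),round(r[2],1)); print("   ",cv2.boxPoints(r).round(1).tolist())
p=cv2.imread("pics/top0.png");h=hsv(cv2.bilateralFilter(p,5,25,5)).astype(int)
mm,c=blob((h[...,0]<11)&(h[...,1]>100)&(h[...,2]>30),(314,274)); r=rect("top",c,12); print("large",cv2.boxPoints(r).round(0).tolist())
d=np.load("pics/top0.npy"); o,rr=ray("top",[[314,274]]); print(o+rr*d[274,314])
```

```text
top brown [523.3 144.2] [118.5  56.5] 1.7
    [[463.20001220703125, 170.6999969482422], [464.8999938964844, 114.19999694824219], [583.2999877929688, 117.5999984741211], [581.5999755859375, 174.10000610351562]]
top green [576.6 216.6] [120.3  55. ] 1.8
    [[515.5999755859375, 242.1999969482422], [517.4000244140625, 187.1999969482422], [637.5999755859375, 191.0], [635.7999877929688, 246.0]]
scene brown [525.  145.5] [120.4  57.6] 1.7
    [[464.0, 172.5], [465.70001220703125, 114.9000015258789], [586.0, 118.5], [584.2999877929688, 176.10000610351562]]
scene green [577.3 217.2] [121.1  55.3] 2.2
    [[515.7999877929688, 242.5], [517.9000244140625, 187.1999969482422], [638.9000244140625, 191.8000030517578], [636.7999877929688, 247.10000610351562]]
large [[295.0, -12.0], [341.0, -74.0], [475.0, 26.0], [429.0, 88.0]]
[[383.72441828   4.43628301  13.20534989]]
```

>>> jog_arm:
  dr:
    - [0,0,0]
    - [0,0,0]
    - [0,0,0]
    - [0,0,0]
    - [0,0,0]
    - [0,0,0]
    - [0,0,0]
  translation:
    - [0,0,0.02]
    - [0,0,0.02]
    - [0,0,0.02]
    - [-0.001,0,0.018]
    - [0,0.01,0]
    - [0,0.02,0]
    - [0,0,0]
  fingers: [0.0919,0.0919,0.0919,0.0919,0.0919,0.0919,0.0919]

```text
clock: 9.05
eef_pos: [484.6, 143.6, 118.5]
ee_rot: [0.511, -0.49, 0.489, -0.51]
ft_force: [-0.6, -0.4, -0.3]
grip_width: 1.003
```

Run:
```python
from h import *
plan([485.5,143.7,53],np.radians(-87.9))
```

```text
clk 9.05 pos [484.6 143.6 118.5] dtool(mm) [-0.  65.5  1.1] turn [0.0028 0.0051 0.0001] F [-0.6 -0.4 -0.3] grip 92.3
```

>>> jog_arm:
  dr:
    - [0.002,0.005,0]
    - [0,0,0]
    - [0,0,0]
    - [0,0,0]
    - [0,0,0]
    - [0,0,0]
    - [0,0,0]
  translation:
    - [0,0.015,0.001]
    - [0,0.015,0]
    - [0,0.015,0]
    - [0,0.012,0]
    - [0,0.009,0]
    - [0,0,0]
    - [0,0,0]
  fingers: [0.0919,0.0919,0.0919,0.0919,0.0919,0.0919,0.0919]

```text
clock: 9.75
eef_pos: [488.7, 143.9, 56.2]
ee_rot: [-0.507, 0.489, -0.492, 0.511]
ft_force: [-0.7, 0.5, -0.1]
grip_width: 0.996
```

Run:
```python
from h import *
plan([485.5,143.7,53],np.radians(-87.9))
p,d=eyes.snapshot("wrist"); cv2.imwrite("pics/wrist4.png",np.clip(p*1.5,0,255).astype(np.uint8))
```

```text
clk 9.75 pos [488.7 143.9  56.2] dtool(mm) [ 0.1  3.1 -3.2] turn [-0.0063  0.0002 -0.    ] F [-0.7  0.5 -0.1] grip 91.6
```

View pics/wrist4.png

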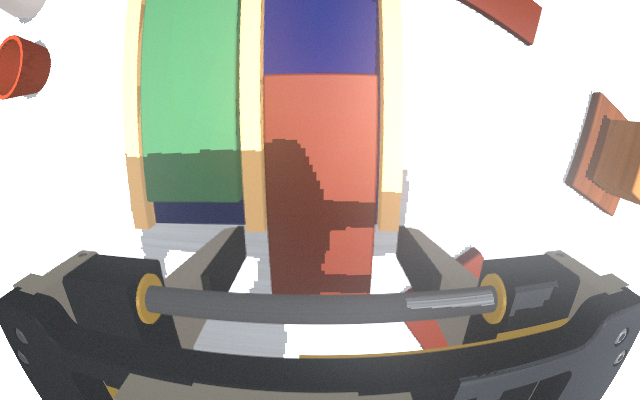

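The wrist view shows the tile end (270–370, ~290) centred between the open fingers, with the tips just in front of the rack edge. I trim the pose by 3 mm in z and x, then close.

>>> jog_arm:
  dr:
    - [-0.005,0,0]
    - [0,0,0]
    - [0,0,0]
    - [0,0,0]
    - [0,0,0]
    - [0,0,0]
    - [0,0,0]
    - [0,0,0]
    - [0,0,0]
    - [0,0,0]
  translation:
    - [0,0.003,-0.003]
    - [0,0,0]
    - [0,0,0]
    - [0,0,0]
    - [0,0,0]
    - [0,0,0]
    - [0,0,0]
    - [0,0,0]
    - [0,0,0]
    - [0,0,0]
  fingers: [0.0919,0.0919,0.05,0.05,0.05,0.05,0.05,0.05,0.05,0.05]
  force: 45

```text
clock: 10.8
eef_pos: [485.5, 143.8, 52.9]
ee_rot: [-0.509, 0.49, -0.491, 0.509]
ft_force: [0.4, -0.8, -0.2]
grip_width: 0.599
```

Run:
```python
from h import *
plan([485.5,143.7,53],np.radians(-87.9))
```

```text
clk 10.8 pos [485.5 143.8  52.9] dtool(mm) [ 0.1 -0.1 -0. ] turn [-0.0011  0.0002 -0.    ] F [ 0.4 -0.8 -0.2] grip 55.1
```

>>> jog_arm:
  dr:
    - [0,0,0]
    - [0,0,0]
    - [0,0,0]
    - [0,0,0]
    - [0,0,0]
    - [0,0,0]
    - [0,0,0]
    - [0,0,0]
    - [0,0,0]
    - [0,0,0]
  translation:
    - [0,-0.003,0]
    - [0,-0.005,0]
    - [0,-0.008,0]
    - [0,-0.01,0]
    - [0,-0.01,0]
    - [0,-0.01,0]
    - [0,-0.01,0]
    - [0,-0.01,0]
    - [0,-0.004,0]
    - [0,0,0]
  fingers: [0.05,0.05,0.05,0.05,0.05,0.05,0.05,0.05,0.05,0.05]

```text
clock: 11.8
eef_pos: [486.0, 143.8, 123.7]
ee_rot: [-0.508, 0.49, -0.491, 0.51]
ft_force: [-0.0, -0.1, -2.4]
grip_width: 0.603
```

Run:
```python
from h import *
plan([485.5,143.7,123],np.radians(-87.9))
for n in ["scene","top"]:
    p,d=eyes.snapshot(n); cv2.imwrite(f"pics/{n}5.png",p); np.save(f"pics/{n}5.npy",d)
    x0,y0,x1,y1={"top":(160,110,360,260),"scene":(280,100,480,350)}[n]
    cv2.imwrite(f"pics/{n}5c.png",cv2.resize(np.clip(p[y0:y1,x0:x1]*1.7,0,255).astype(np.uint8),None,fx=2.4,fy=2.4))
```

```text
clk 11.8 pos [486.  143.8 123.7] dtool(mm) [ 0.1  0.7 -0.5] turn [-0.0025  0.0001 -0.    ] F [-0.  -0.1 -2.4] grip 55.4
```

View pics/scene5c.png

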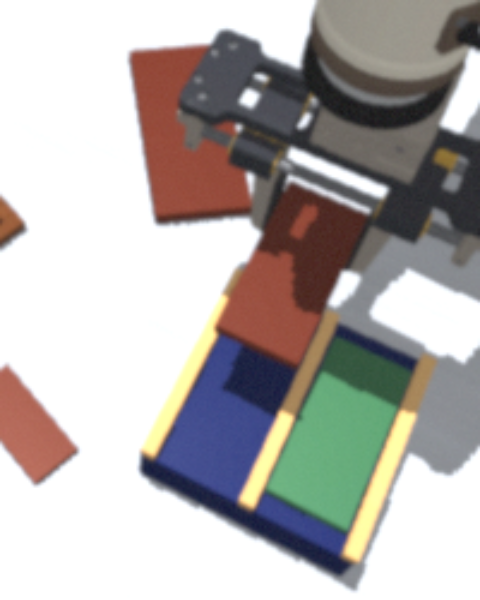

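View pics/top5c.png

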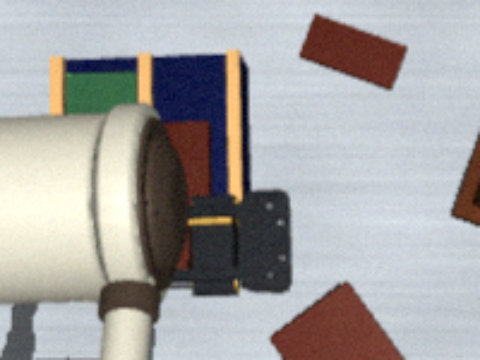

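The tile is held, with its rear end at scene-crop (260,345), about level and clear of the rack. The green tile is unmoved. I check its pitch from the depth.

Run:
```python
from h import *
n="scene";d=np.load("pics/scene5.npy");h=hsv(cv2.bilateralFilter(cv2.imread("pics/scene5.png"),5,25,5)).astype(int)
m=((h[...,0]<11)|(h[...,0]>172))&(h[...,1]>90)&(h[...,2]>20)
vv,uu=np.nonzero(m); o,r=ray(n,np.c_[uu,vv]); P=o+r*d[vv,uu][:,None]
P=P[(P[:,2]>85)&(P[:,2]<150)&(P[:,0]>450)&(P[:,0]<610)&(P[:,1]>110)&(P[:,1]<180)]
for a in range(480,600,10):
    q=P[(P[:,0]>=a)&(P[:,0]<a+10)]
    if len(q): print(a,len(q),np.median(q[:,2]).round(1),q[:,1].min().round(0),q[:,1].max().round(0))
A=np.c_[P[:,:2],np.ones(len(P))]; 
for i in range(4):
    k=np.linalg.lstsq(A,P[:,2],rcond=None)[0]; e=abs(P[:,2]-A@k); P,A=P[e<3],A[e<3]
print("slopes",k[:2],len(P), P.min(0),P.max(0))
r=cv2.minAreaRect(P[:,:2].astype(np.float32)); print(r)
```

```text
480 198 125.4 116.0 171.0
490 205 125.4 117.0 172.0
500 210 125.5 117.0 172.0
510 193 125.3 119.0 172.0
520 205 125.5 120.0 172.0
530 205 125.4 119.0 172.0
540 220 125.4 119.0 174.0
550 230 125.4 119.0 174.0
560 229 125.5 120.0 175.0
570 244 125.2 121.0 175.0
580 139 124.1 121.0 175.0
slopes [-0.00254918 -0.00153333] 2469 [466.19915367 115.83654525 122.25829854] [584.93624336 175.0904647  128.08107914]
((525.3003540039062, 145.20620727539062), (117.50501251220703, 55.81740188598633), 2.4089949131011963)
```

>>> jog_arm:
  dr:
    - [0,0.06,0]
    - [0,0.08,0]
    - [0,0.09,0]
    - [0,0.08,0]
    - [0,0.058,0]
    - [0,0,0]
    - [0,0,0]
    - [0,0,0]
    - [0,0,0]
    - [0,0,0]
    - [0,0,0]
    - [0,0,0]
    - [0,0,0]
    - [0,0,0]
    - [0,0,0]
    - [0,0,0]
    - [0,0,0]
    - [0,0,0]
    - [0,0,0]
    - [0,0,0]
  translation:
    - [0,0,0]
    - [0,0,0]
    - [0,0,0]
    - [0,0,0]
    - [0,0,0]
    - [0.008,0,0.004]
    - [0.012,0,0.006]
    - [0.018,0,0.009]
    - [0.018,0,0.01]
    - [0.02,0,0.01]
    - [0.02,0,0.01]
    - [0.02,0,0.01]
    - [0.02,0,0.01]
    - [0.02,0,0.01]
    - [0.02,0,0.01]
    - [0.018,0,0.01]
    - [0.016,0,0.009]
    - [0.009,0,0.006]
    - [0,0,0]
    - [0,0,0]
  fingers: [0.05,0.05,0.05,0.05,0.05,0.05,0.05,0.05,0.05,0.05,0.05,0.05,0.05,0.05,0.05,0.05,0.05,0.05,0.05,0.05]

```text
clock: 13.9
eef_pos: [521.7, -100.3, 122.6]
ee_rot: [-0.41, 0.576, -0.575, 0.411]
ft_force: [0.2, -0.2, -1.7]
grip_width: 0.604
```

Run:
```python
from h import *
plan([522.1,-100.3,68.3],np.radians(-109))
n="scene"; p,d=eyes.snapshot(n); cv2.imwrite("pics/scene6.png",p); np.save("pics/scene6.npy",d)
cv2.imwrite("pics/scene6c.png",cv2.resize(np.clip(p[100:300,160:400]*1.7,0,255).astype(np.uint8),None,fx=3,fy=3))
h=hsv(cv2.bilateralFilter(p,5,25,5)).astype(int)
m=((h[...,0]<11)|(h[...,0]>172))&(h[...,1]>90)&(h[...,2]>20)
vv,uu=np.nonzero(m); o,r=ray(n,np.c_[uu,vv]); P=o+r*d[vv,uu][:,None]
P=P[abs(P[:,2]-125)<6]; P=P[(P[:,0]>450)&(P[:,0]<650)&(P[:,1]<-40)&(P[:,1]>-180)]
print(np.median(P[:,2]),cv2.minAreaRect(P[:,:2].astype(np.float32)))
```

```text
clk 13.9 pos [ 521.7 -100.3  122.6] dtool(mm) [-0.1 54.3  0.4] turn [-0.0001  0.0004 -0.0007] F [ 0.2 -0.2 -1.7] grip 55.5
124.23558390994094 ((570.8093872070312, -115.35289764404297), (55.46674346923828, 92.20673370361328), 71.162841796875)
```

View pics/scene6c.png

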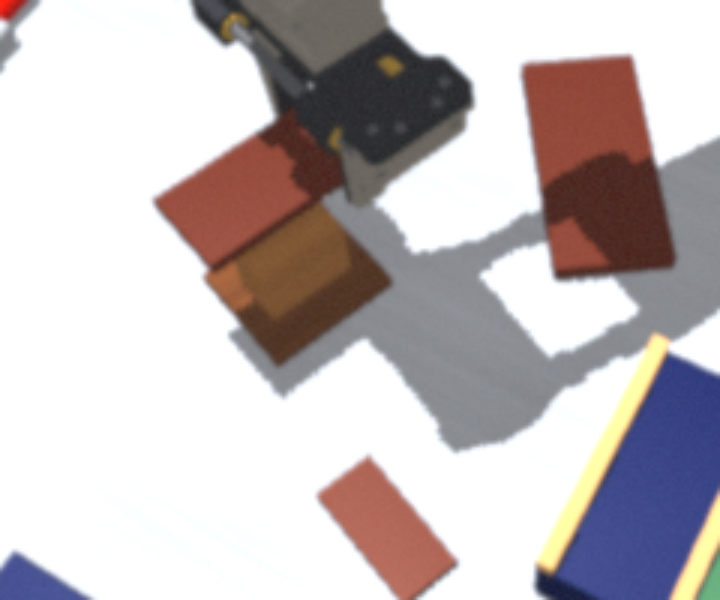

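>>> jog_arm:
  dr:
    - [0,0,0]
    - [0,0,0]
    - [0,0,0]
    - [0,0,0]
    - [0,0,0]
    - [0,0,0]
    - [0,0,0]
    - [0,0,0]
  translation:
    - [0.001,0.008,0.001]
    - [0,0.012,0]
    - [0,0.012,0]
    - [0,0.008,0]
    - [0,0.006,0]
    - [0,0.003,0]
    - [0,0.001,0]
    - [0,0,0]
  fingers: [0.05,0.05,0.05,0.05,0.05,0.05,0.05,0.05]

```text
clock: 14.75
eef_pos: [522.9, -101.8, 73.0]
ee_rot: [0.41, -0.575, 0.576, -0.411]
ft_force: [-0.1, 0.4, -1.0]
grip_width: 0.6
```

Run:
```python
from h import *
plan([522.7,-101.5,68.3],np.radians(-109))
```

```text
clk 14.75 pos [ 522.9 -101.8   73. ] dtool(mm) [-0.2  4.7 -0.3] turn [-0.0013  0.0004 -0.0004] F [-0.1  0.4 -1. ] grip 55.2
```

>>> jog_arm:
  dr:
    - [0,0,0]
    - [0,0,0]
    - [0,0,0]
    - [0,0,0]
    - [0,0,0]
  translation:
    - [0,0.001,0]
    - [0,0.001,0]
    - [0,0.001,0]
    - [0,0,0]
    - [0,0,0]
  fingers: [0.05,0.05,0.05,0.05,0.05]

```text
clock: 15.25
eef_pos: [522.7, -101.6, 69.9]
ee_rot: [0.41, -0.575, 0.576, -0.411]
ft_force: [0.0, 0.2, -2.9]
grip_width: 0.603
```

Run:
```python
from h import *
plan([522.7,-101.5,68.3],np.radians(-109))
for n in ["top","scene"]:
    p,d=eyes.snapshot(n); cv2.imwrite(f"pics/{n}7.png",p)
    b={"scene":(160,100,400,300),"top":(290,110,490,260)}[n]
    cv2.imwrite(f"pics/{n}7c.png",cv2.resize(np.clip(p[b[1]:b[3],b[0]:b[2]]*1.7,0,255).astype(np.uint8),None,fx=3,fy=3))
```

```text
clk 15.25 pos [ 522.7 -101.6   69.9] dtool(mm) [-0.1  1.6 -0. ] turn [-0.0009  0.0005 -0.0004] F [ 0.   0.2 -2.9] grip 55.5
```

View pics/scene7c.png

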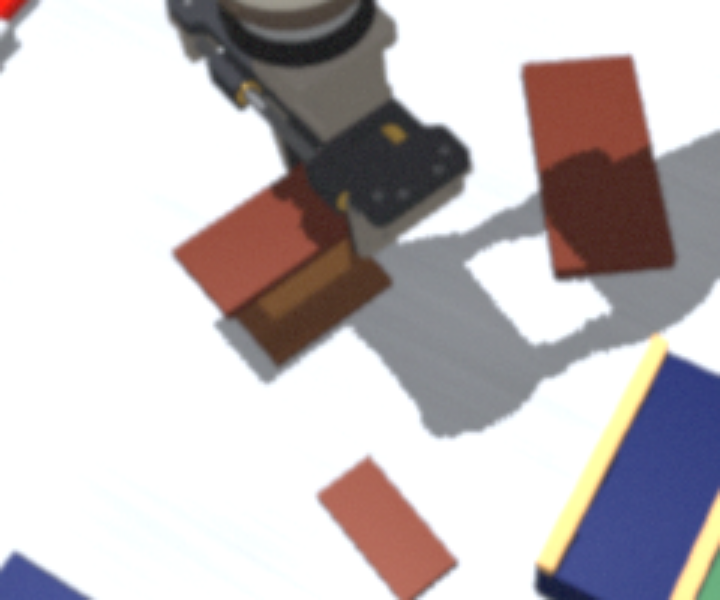

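View pics/top7c.png

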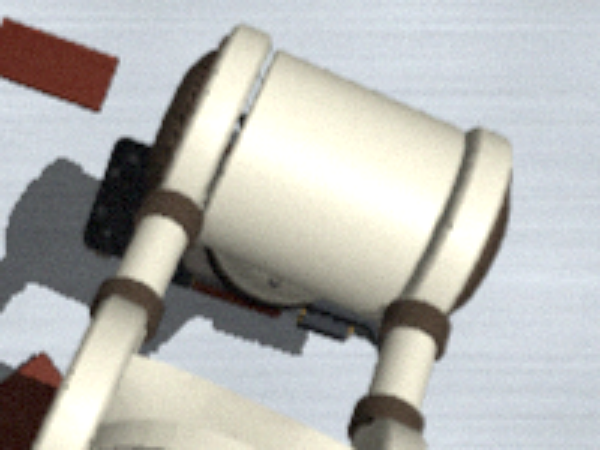

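The tile is over the stand, about 1–2 mm up, and looks well aligned in the scene view. I creep down until contact.

>>> jog_arm:
  dr:
    - [0,0,0]
    - [0,0,0]
    - [0,0,0]
    - [0,0,0]
    - [0,0,0]
  translation:
    - [0,0.0005,0]
    - [0,0.0005,0]
    - [0,0.0005,0]
    - [0,0,0]
    - [0,0,0]
  fingers: [0.05,0.05,0.05,0.05,0.05]

```text
clock: 15.85
eef_pos: [522.7, -101.6, 68.3]
ee_rot: [0.41, -0.575, 0.576, -0.411]
ft_force: [-0.2, -0.6, -0.6]
grip_width: 0.605
```

>>> jog_arm:
  dr:
    - [0,0,0]
    - [0,0,0]
    - [0,0,0]
  translation:
    - [0,0.0005,0]
    - [0,0,0]
    - [0,0,0]
  fingers: [0.05,0.05,0.05]

```text
clock: 16.15
eef_pos: [522.8, -101.7, 68.0]
ee_rot: [0.41, -0.575, 0.576, -0.411]
ft_force: [-0.5, -1.0, -0.4]
grip_width: 0.603
```

>>> jog_arm:
  dr:
    - [0,0,0]
    - [0,0,0]
    - [0,0,0]
  translation:
    - [0,0.0005,0]
    - [0,0,0]
    - [0,0,0]
  fingers: [0.05,0.05,0.05]

```text
clock: 16.45
eef_pos: [522.8, -101.7, 67.9]
ee_rot: [0.41, -0.575, 0.576, -0.411]
ft_force: [-3.4, 1.1, 5.0]
grip_width: 0.601
```

>>> jog_arm:
  dr:
    - [0,0,0]
    - [0,0,0]
    - [0,0,0]
  translation:
    - [0,0.0005,0]
    - [0,0,0]
    - [0,0,0]
  fingers: [0.05,0.05,0.05]

```text
clock: 16.75
eef_pos: [522.9, -101.7, 67.8]
ee_rot: [0.411, -0.575, 0.576, -0.411]
ft_force: [-4.2, 1.7, 9.8]
grip_width: 0.607
```

>>> jog_arm:
  dr:
    - [0,0,0]
    - [0,0,0]
    - [0,0,0]
    - [0,0,0]
    - [0,0,0]
    - [0,0,0]
    - [0,0,0]
    - [0,0,0]
    - [0,0,0]
    - [0,0,0]
  translation:
    - [0,-0.0005,0]
    - [0,0,0]
    - [0,0,0]
    - [0,0,0]
    - [0,0,0]
    - [0,0,0]
    - [0,0,0]
    - [0,0,0]
    - [0,0,0]
    - [0,0,0]
  fingers: [0.05,0.05,0.058,0.062,0.068,0.075,0.085,0.09,0.09,0.09]
  force: 10

```text
clock: 17.75
eef_pos: [522.7, -101.7, 67.4]
ee_rot: [0.41, -0.575, 0.576, -0.411]
ft_force: [0.2, -0.4, 0.8]
grip_width: 0.979
```

Run:
```python
from h import *
plan([522.7,-101.5,68.3],np.radians(-109))
for n in ["wrist","scene"]:
    p,d=eyes.snapshot(n); cv2.imwrite(f"pics/{n}8.png",np.clip(p*1.6,0,255).astype(np.uint8))
```

```text
clk 17.75 pos [ 522.7 -101.7   67.4] dtool(mm) [-0.1 -0.9 -0.1] turn [-0.0009  0.0004 -0.0004] F [ 0.2 -0.4  0.8] grip 90.0
```

View pics/wrist8.png

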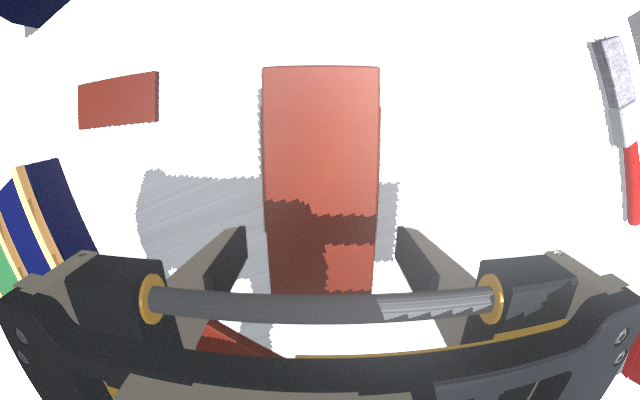

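View pics/scene8.png

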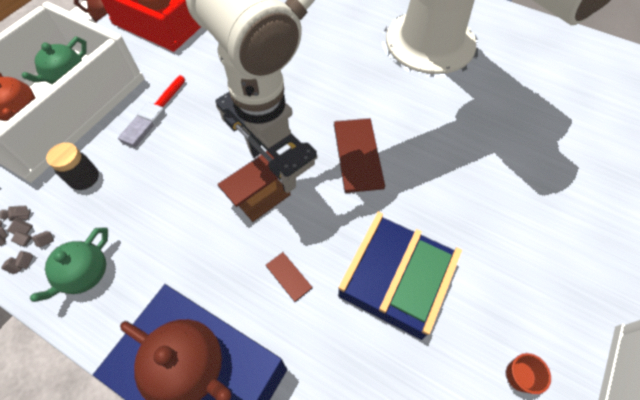

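The tile rests on the stand with both fingers clear of its sides (wrist view columns 265–378, fingers at ~245 and ~397). I go straight up, then back away for an unobstructed look.

>>> jog_arm:
  dr:
    - [0,0,0]
    - [0,0,0]
    - [0,0,0]
    - [0,0,0]
    - [0,0,0]
    - [0,0,0]
    - [0,0,0]
    - [0,0,0]
    - [0,0,0]
    - [0,0,0]
    - [0,0,0]
    - [0,0,0]
    - [0,0,0]
    - [0,0,0]
    - [0,0,0]
    - [0,0,0]
    - [0,0,0]
  translation:
    - [0,-0.006,0]
    - [0,-0.012,0]
    - [0,-0.02,0]
    - [0,-0.02,0]
    - [0,-0.02,0]
    - [0,-0.02,0]
    - [0,-0.02,0]
    - [0.01,0,-0.015]
    - [0.015,0,-0.015]
    - [0.02,0,-0.015]
    - [0.02,0,-0.015]
    - [0.02,0,-0.015]
    - [0.02,0,-0.015]
    - [0.02,0,-0.015]
    - [0.02,0,-0.01]
    - [0,0,0]
    - [0,0,0]
  fingers: [0.0919,0.0919,0.0919,0.0919,0.0919,0.0919,0.0919,0.0919,0.0919,0.0919,0.0919,0.0919,0.0919,0.0919,0.0919,0.0919,0.0919]

```text
clock: 19.55
eef_pos: [367.1, -201.6, 186.1]
ee_rot: [0.41, -0.575, 0.577, -0.411]
ft_force: [0.2, -0.6, 0.1]
grip_width: 0.999
```

Run:
```python
from h import *
s=get_state();print(s["clock"],s["eef_pos"])
for n,q,g in [("top",(378,181),(200,170)),("scene",(245,182),(440,280))]:
    p,d=eyes.snapshot(n); cv2.imwrite(f"pics/{n}9.png",np.clip(p*1.6,0,255).astype(np.uint8))
    h=hsv(cv2.bilateralFilter(p,5,25,5)).astype(int); H,S,V=h[...,0],h[...,1],h[...,2]
    m,c=blob((H<9)&(S>100)&(V>(30 if n=="top" else 60)),q); r=rect(n,c,70); print(n,"brown",r)
    vv,uu=np.nonzero(cv2.erode(m,np.ones((5,5)))); o,rr=ray(n,np.c_[uu,vv]); P=o+rr*d[vv,uu][:,None]
    P=P[abs(P[:,2]-70)<8]; k=np.linalg.lstsq(np.c_[P[:,:2],np.ones(len(P))],P[:,2],rcond=None)[0]; print("  z",np.median(P[:,2]),"slope",k[:2])
    m,c=blob((H>50)&(H<90)&(S>70),g); print("  green",rect(n,c,55))
```

```text
19.55 [ 367.06379971 -201.59800625  186.10121048]
top brown ((557.6883544921875, -114.03963470458984), (60.37084197998047, 119.01481628417969), 71.52678680419922)
  z 69.96726458762953 slope [0.00050233 0.00142253]
  green ((576.8040161132812, 216.61038208007812), (119.82469940185547, 54.986175537109375), 1.804522156715393)
scene brown ((560.4027099609375, -112.25411224365234), (54.30875015258789, 116.57258605957031), 70.3973159790039)
  z 69.81085233922568 slope [0.00162642 0.00294457]
  green ((577.2725830078125, 217.01600646972656), (120.78031921386719, 55.527095794677734), 1.8840126991271973)
```

View pics/top9.png

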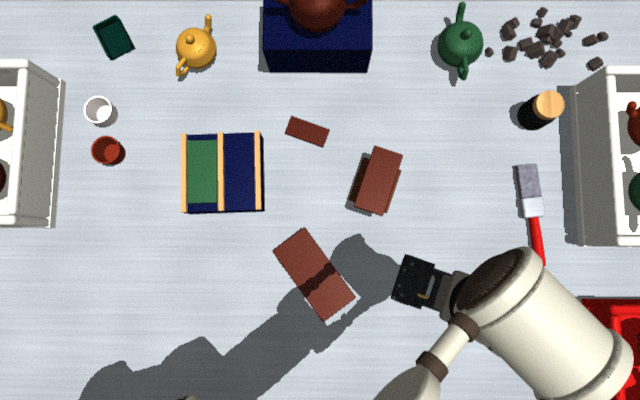

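View pics/scene9.png

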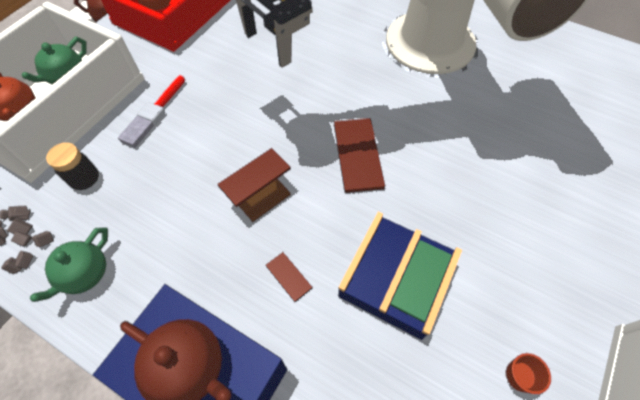

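The tile lies flat on the stand (top view (377,181)). Its centre is within about 1–2 mm of the stand's and its yaw within about 1°. The green tile is unmoved and the arm is clear, so I hand in.

```bash
python3 -c "
from station import job
print(job.sign_off())"
```

```text
the job is handed in; nothing more can be done
None
```

The brown tile is lying flat on the wooden stand, centred and lengthways along it. The job was handed in at about 19.6 s of the 51 s allowed.

- **What I did:** I pushed the middle-sized brown tile from behind with closed fingers until it overhung the front edge by about 40 mm. I then gripped the sides of that end at 45 N and lifted; depth readings showed it level. I turned it to the stand's direction, set it down with a light touch (about 10 N), released it and backed away.
- **Last checks:**

| Check | Measured | Target |
|---|---|---|
| Tile centre, average of two cameras | (559.0, -113.1) mm | stand centre (559.2, -113.1) mm |
| Tile yaw, top and scene views | -18.5° and -19.6° | stand about -19° |
| Tile top height | about 70 mm, slope under 0.4 % | 70 mm, level |
| Green tile | unchanged within 0.3 mm | not moved |

- **What disagreed:** The two cameras differ by about 3 mm on the tile's centre (top (557.7, -114.0), scene (560.4, -112.3)). They showed a similar but smaller difference, about 2 mm, when measuring the bare stand. The widths measured in the final pictures are also off by 2 to 4 mm: the top view's outline took in part of the brown foot, and I think shading shrank the scene view's. No check failed.

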